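# Free a gummed measuring slide, home it on its sprung stop and clamp it

## Task

The carriage of the measuring slide has been left standing and is stuck on its rail with dried oil. Push it by its thumb plate towards the grey end housing until it breaks free, then run it on slowly until its rod just rests on the soft sprung stop hidden inside the housing, lightly pressed and never rammed. Then swing the clamp lever round towards the housing until it is tight and points along the rail, so that the carriage stays locked against the stop, let go, and leave the things lying around undisturbed.

Things in the scene. Friction and masses are not known exactly. Their poses are not given: they have to be found in the camera images.
- carriage: Sliding carriage, stuck: dried oil holds it, giving under 5 mm, until pushed with some 13 to 19 N; then it slides with 2.5 N friction and stays where left. Table 88 mm across the rail, 80 along, top 49 mm above the worktop. Origin on the rail's centre line, mid-table, 12 mm above the worktop. y axis: along the rail to the end housing (its only motion); z up; the lever sticks out to -x.
- push_face (a point): Middle of the rear face of the thumb plate, an upright plate at the table's rear edge, 56 mm wide, 10 mm thick along the rail, 49 to 91 mm above the worktop. The point is 72 mm above the worktop, at carriage x 0, y -41 mm. Push here along carriage +y. Behind it is only the bare rail, its top 28 mm high (end plate 36 mm).
- end_housing: Grey box fixed at the rail's end, 62 mm wide, 82 along the rail, top 52 mm above the worktop; origin under its centre; axes as the carriage's. The unseen stop's depth varies: the carriage meets it 45 to 135 mm after its start. The stop is a soft spring (1.5 N per mm, 12 mm stroke), never to get over 10 N. Left lightly pressed, it stays so by the carriage's friction.
- lever_grip (a point): Middle of the black grip (15 mm thick, 18 long) at the clamp lever's end, 82 mm above the worktop, 60 mm out from the lever's upright axis, which stands at carriage x -30, y +4 mm and moves along with the carriage. The arm is 12 mm thick and rises outwards from 70 mm at the hub. Below the grip: table top (49 mm) or base plate (12 mm).
- clamp_lever (a joint): Lever angle, rad: 0 free (lever along carriage -x), growing clockwise from above to pi/2 (lever along carriage +y, to the housing); limit 1.65. Takes 0.16 N m to turn, rising beyond 1 rad to some 0.25, where the brake bites on the rail. Tight means beyond 1.25; it stays where left.
- pump_oiler: Black pump oiler standing near the housing, 42 mm across, 106 mm high; origin under its centre. Bystander.
- brush: Bench brush lying beyond the housing, 145 x 24 x 12 mm; origin under its centre. Bystander.
- setting_ring: Plain steel setting ring lying flat behind the slide, 45 mm across, 12 mm high; origin under its centre. Bystander.
- loupe: Black loupe behind the slide, 36 mm across, 19 mm high; origin under its centre. Bystander.
- rod_tip (a point): Tip of the carriage's 12 mm steel stop rod, at carriage x 0, y +130 mm, 38 mm above the worktop. It enters the hole in the housing's near face and meets the hidden stop inside.
- nest (a point): Middle of the steel V-block fixed on the carriage table, at carriage x +18, y +4 mm, 76 mm above the worktop; 42 mm along x, 44 along y, its top 103 mm above the worktop. Not to be handled; keep the gripper's body clear of it.

How it is judged:
By the outcome, as a careful person would: the job done as asked, in the order asked, and still so for the second after the job is handed in, with the robot touching nothing.
It also fails if it takes over 54 s, if anything falls off the work surface, if the arm or the gripper's body presses on something with over 40 N, if the wrist force passes 120 N, or if a joint passes its speed limit or range.

## Robot

A 6-joint arm with a two-finger parallel gripper is mounted at the origin on a cart in front of the work surface, level with it; the furniture and walls round the work are solid. World frame = base frame: x ahead of the robot, y to its left, z up, the work surface at z = 0. Lengths are in m, angles in rad, forces in N, time in s.
With the tool pointing down it reaches from about 0.25 to 0.725 m from the base axis. Payload 9.7 kg.
Tool frame: the origin (TCP) lies midway between the tips of the shut fingers; the grasp point (between the pads) lies 19 mm behind it; y points along the fingers, x is the direction in which the jaws open and shut, and the axes are right-handed (so a half turn about y gives the same grasp; the last joint's range is limited). The gripper opens to 85 mm and grips with 20 to 120 N. Pads are 22 mm wide; open, the fingers measure 114 mm over their backs; the gripper's body (76 mm by 85 mm) begins 54 mm behind the grasp point. The pads swing forward as they close: fully open they stand 13 mm farther back than shut.
Start: joints at [0, 0.087, 0.176, 1.66, 0, 1.571], TCP at [0.55, -0, 0.231] pointing down, gripper open.
Joint ranges: [-3.13, 3.13], [-0.85, 1.81], [-1.15, 1.24], [-2.2, 2.28], [-1.44, 1.52], [-3.14, 3.14]. Speed limits (rad/s): [2.22, 2.22, 2.57, 3.14, 3.14, 3.14].

## Interface

Orientations are given as a unit quaternion [w, x, y, z].
In Python, from station import env gives the robot as it stands. The module is installed in compiled form; this text tells all that it offers.
- The arm moves only by the tool drive_tool, never from a script. Its argument "motion" is one flat list of numbers, 5 for each row, row after row: the shift along the world's x, y, z in units of 25 mm (1.0 is 25 mm), then the turn about the world's z in units of 5 degrees (1.0 is 5 degrees), then the opening in per cent of the stroke, from 0 (shut) to 100 (fully open). In form: [x, y, z, yaw, fingers, x, y, z, yaw, fingers, ...]. A call has 1 to 5 rows; each row is the pose to reach, as a shift and turn from the pose commanded when the call began; what a row does not reach only later rows make up. A row lasts 1/12 s, in which the tool goes at most 41.7 mm and 7.16 degrees, less where a joint would pass 70% of its speed; a pose out of reach is approached as far as the arm can. A call with a gripper value outside its range is refused whole. The fingers move at their own pace and stop on an object; "force" is the grip in N (left out, the last holds). Time passes only in rows, so rows that repeat a pose let the fingers close. It gives the time, the measured TCP pose, the force and the opening at its end, in the units of the state.
- env.observe(): the state, without advancing time (a new reading comes with each control period).
- env.camera(name): name is "scene" or "side" or "wrist"; returns the picture (480x640x3 uint8, red, green, blue); there is no depth.
- env.camera_model(name): a dict with "fx", "fy", "cx", "cy" (pixels), "eye" and "rotation" of the camera in the world. Camera axes: x right, y up, looking along -z (the intrinsics and any distortion apply to the point x, -y, -z); pixel columns grow to the right and rows downward; lengths in m; the calibration is good to about 2 mm. A picture is of the moment at which its call begins: read the wrist's pose just before it. camera_model takes no time and is no camera call; for the wrist camera it gives the pose at the moment of the call.
- env.job_done(): hands the job in, once; it reports no verdict.
The state is a dict: "t": time; "joint_positions": joint angles; "qvel": joint speeds; "effort": joint torques, N m; "tcp_pos": TCP position; "ee_rot": TCP orientation; "ft_force": force on the tool from outside, world axes, zero at the start; "ft_torque": the same for the moment, N m; "grip_width": finger opening in m.
Only numpy, scipy, OpenCV 4.12 (cv2) and the standard library are available. Lean on these libraries where they do the work, as an engineer would, in place of code of your own. Each camera call takes 0.05 s, during which the arm holds its last target.

## Working session

There is one attempt and no reset: what is moved stays moved. The work goes in short steps, Python scripts to look and compute and a tool call to move; the robot and the scene stay as the last step left them, time stands still between calls to the robot, and variables do not carry over. Pictures are saved under pics/ and viewed, and the job is handed in when it is done.

Besides the shell and the picture viewer there is one more tool, called by a JSON object that holds its "api" and its "payload". drive_tool: Moves the arm, as the interface text tells. Its arguments: {"type":"object","properties":{"motion":{"type":"array"},"force":{"type":"number"}},"required":["motion"]}

```bash
mkdir -p pics; python3 - <<'E'
from station import env
import cv2,numpy as np
for n in ["scene","side","wrist"]:
    m=env.camera_model(n); print(n,m)
    im=env.camera(n); cv2.imwrite(f"pics/{n}0.png",im[:,:,::-1])
print(env.observe())
E
```

```text
scene {'fx': 598.3728160139411, 'fy': 598.3728160139411, 'cx': 316.5364248140273, 'cy': 242.4157196705778, 'eye': array([-0.025194  , -0.99963879,  0.62217202]), 'rotation': array([ 0.81856215,  0.51862957, -0.14343413, -0.2010125 ])}
side {'fx': 465.1069977281024, 'fy': 465.1069977281024, 'cx': 312.9054400641731, 'cy': 238.3518757589946, 'eye': array([0.47843495, 0.75600927, 0.69077048]), 'rotation': array([-0.04330163, -0.01218211,  0.43681932,  0.89842387])}
wrist {'fx': 393.1862776934531, 'fy': 393.1862776934531, 'cx': 318.2881091259381, 'cy': 241.4119492876171, 'eye': array([0.54934414, 0.06997455, 0.37330268]), 'rotation': array([ 9.90441472e-01, -1.37930143e-01,  9.43083292e-04,  2.76818856e-04])}
{'t': 0.15, 'joint_positions': array([2.33921298e-05, 8.73129713e-02, 1.75344010e-01, 1.65979737e+00,
       9.78188007e-06, 1.57083596e+00]), 'qvel': array([-0.00140955, -0.00082822,  0.00392746, -0.00149631,  0.00066229,
        0.00031747]), 'effort': array([-3.04631758e-03, -5.20762289e+01,  4.65044117e+01,  1.38444663e-02,
       -2.16874664e-04, -1.82086734e-05]), 'tcp_pos': array([5.49834439e-01, 1.56496344e-05, 2.30771643e-01]), 'ee_rot': array([ 7.07110146e-01, -7.07103250e-01,  3.48690657e-04,  3.37203473e-04]), 'ft_force': array([-0.08881628, -0.49414564, -0.25229377]), 'ft_torque': array([ 0.05254935, -0.01506448, -0.00401537]), 'grip_width': 0.08568020540200903}
```

View pics/scene0.png

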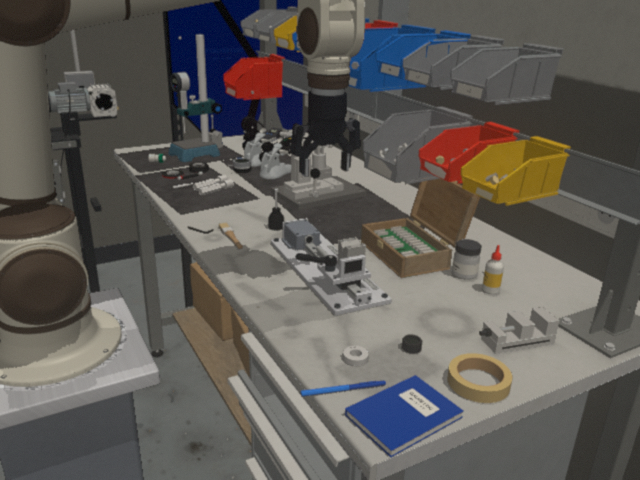

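View pics/side0.png

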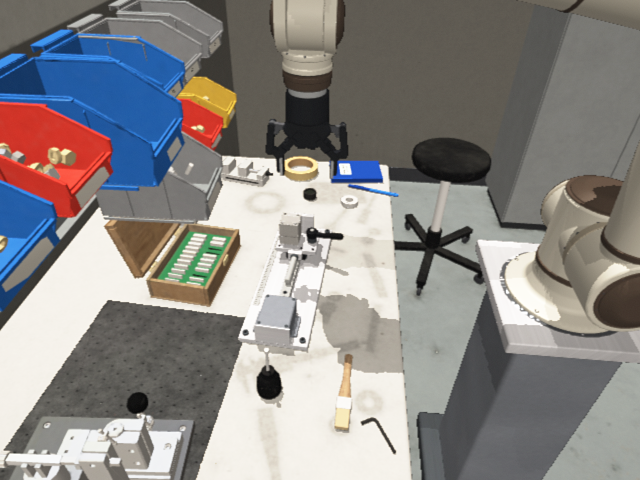

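View pics/wrist0.png

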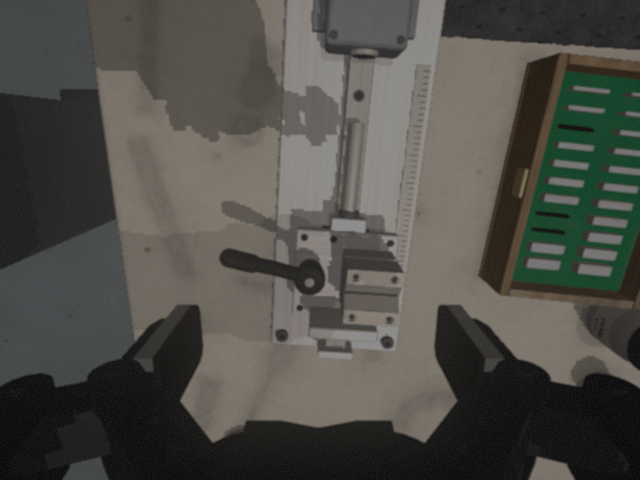

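```bash
python3 - <<'E'
import cv2
im=cv2.imread("pics/wrist0.png")
cv2.imwrite("pics/wz.png",cv2.resize(im[200:370,210:430],None,fx=3.5,fy=3.5,interpolation=cv2.INTER_CUBIC))
im=cv2.imread("pics/scene0.png")
cv2.imwrite("pics/sz.png",cv2.resize(im[190:320,250:400],None,fx=4.5,fy=4.5,interpolation=cv2.INTER_CUBIC))
E
```

```text
(no output)
```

View pics/wz.png

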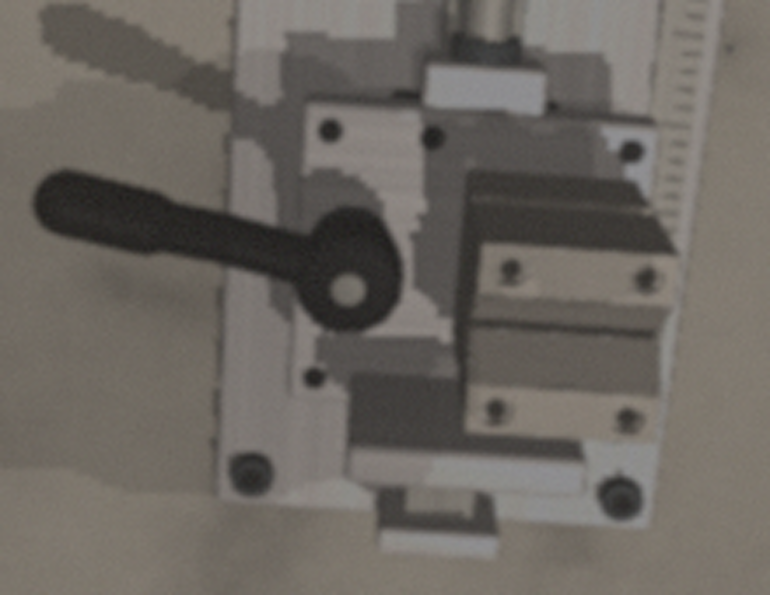

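View pics/sz.png

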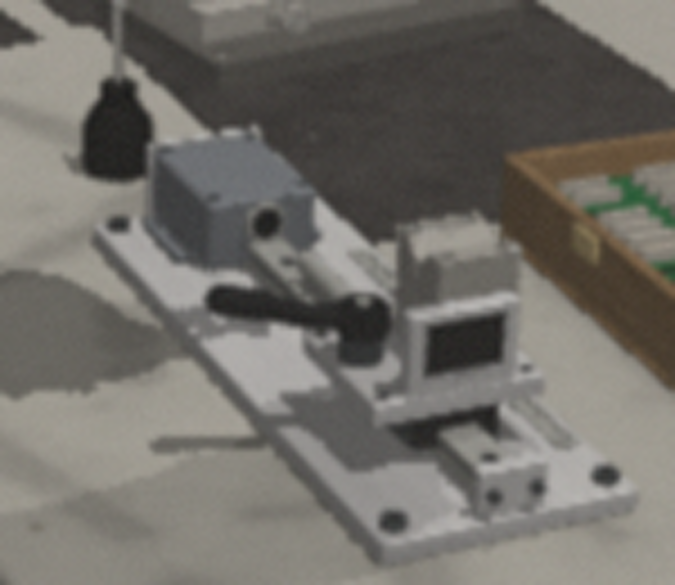

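```bash
cat > h.py <<'E'
import numpy as np
from scipy.spatial.transform import Rotation as R
W0=dict(fx=393.1862776934531,fy=393.1862776934531,cx=318.2881091259381,cy=241.4119492876171,eye=np.array([0.54934414,0.06997455,0.37330268]),rotation=np.array([9.90441472e-01,-1.37930143e-01,9.43083292e-04,2.76818856e-04]))
def cast(m,u,v,z):
    q=m['rotation']; r=R.from_quat([q[1],q[2],q[3],q[0]])
    d=r.apply([(u-m['cx'])/m['fx'],-(v-m['cy'])/m['fy'],-1])
    return m['eye']+d*(z-m['eye'][2])/d[2]
def proj(m,p):
    q=m['rotation']; r=R.from_quat([q[1],q[2],q[3],q[0]])
    c=r.inv().apply(np.array(p)-m['eye']); return m['cx']-m['fx']*c[0]/c[2], m['cy']+m['fy']*c[1]/c[2]
E
python3 - <<'E'
from h import *
for n,x,y,z in [("plate rearL",348,480,.091),("plate rearR",583,490,.091),("plate frL",350,450,.091),("plate frR",585,462,.091),("hub",348,290,.078),("grip",100,210,.082),("tabFL",305,103,.049),("tabFR",655,122,.049),("baseRL",220,495,.012),("baseRR",650,525,.012),("tabRL",293,393,.049),("endL",380,550,.036),("endR",497,555,.036)]:
    print(n,cast(W0,210+x/3.5,200+y/3.5,z).round(4))
for n,u,v,z in [("houL",325,52,.052),("houR",407,54,.052),("hou bL",318,32,.052),("baseL",286,0,.012),("baseL2",273,343,.012),("baseR",446,0,.012),("baseR2",396,349,.012)]: print(n,cast(W0,u,v,z).round(4))
E
```

```text
plate rearL [ 0.5417 -0.09    0.091 ]
plate rearR [ 0.5957 -0.0925  0.091 ]
plate frL [ 0.5422 -0.0824  0.091 ]
plate frR [ 0.5958 -0.0854  0.091 ]
hub [ 0.5417 -0.0486  0.078 ]
grip [ 0.4865 -0.0279  0.082 ]
tabFL [ 0.5308 -0.0116  0.049 ]
tabFR [ 0.616  -0.0163  0.049 ]
baseRL [ 0.5019 -0.1398  0.012 ]
baseRR [ 0.6289 -0.1495  0.012 ]
tabRL [ 0.5265 -0.0887  0.049 ]
endL [ 0.549  -0.1429  0.036 ]
endR [ 0.5816 -0.1444  0.036 ]
houL [0.5537 0.1259 0.052 ]
houR [0.6151 0.1245 0.052 ]
hou bL [0.5485 0.1393 0.052 ]
baseL [0.5223 0.1715 0.012 ]
baseL2 [ 0.502  -0.1416  0.012 ]
baseR [0.6524 0.1715 0.012 ]
baseR2 [ 0.6292 -0.1484  0.012 ]
```

{"api": "drive_tool", "payload": {"motion": [0.3,-1.6,-0.3,-0.4,0,0.65,-3.2,-1,-0.8,0,0.65,-5,-2,-0.8,0,0.65,-5,-3.6,-0.8,0,0.65,-5,-5.2,-0.8,0]}}

```text
t: 0.57
tcp_pos: [0.5668, -0.1278, 0.1047]
ee_rot: [-0.706, 0.707, -0.025, 0.027]
ft_force: [0.6, 0.3, -0.1]
grip_width: 0.0254
```

```bash
python3 - <<'E'
from h import *
import cv2
S=dict(fx=465.1069977281024,fy=465.1069977281024,cx=312.9054400641731,cy=238.3518757589946,eye=np.array([0.47843495,0.75600927,0.69077048]),rotation=np.array([-0.04330163,-0.01218211,0.43681932,0.89842387]))
for n,u,v,z in [("oiler base",268,396,0),("oiler top",266,350,.106),("brush far",348,355,.012),("brush near",343,430,.012),("ring",349,201,.006),("loupe",310,195,.01),("houseTopL near",256,340,.052),("grip",340,236,.082),("hub",311,233,.078)]: print(n,cast(S,u,v,z).round(3))
E
```

```text
oiler base [0.582 0.314 0.   ]
oiler top [0.583 0.302 0.106]
brush far [0.452 0.225 0.012]
brush near [0.455 0.369 0.012]
ring [ 0.463 -0.283  0.006]
loupe [ 0.569 -0.294  0.01 ]
houseTopL near [0.613 0.241 0.052]
grip [ 0.48  -0.03   0.082]
hub [ 0.543 -0.039  0.078]
```

{"api": "drive_tool", "payload": {"motion": [0,0,-1,0,0,0,0,-1.95,0,0,0,0.2,-1.95,0,0,0,0.3,-1.95,0,0]}}

```text
t: 0.9
tcp_pos: [0.5654, -0.1168, 0.0557]
ee_rot: [0.707, -0.706, 0.026, -0.024]
ft_force: [-0.9, -0.5, 0.8]
grip_width: -0.0001
```

```bash
python3 - <<'E'
from station import env
import cv2
o=env.observe();print(o['tcp_pos'],o['ft_force'],o['grip_width'])
im=env.camera("scene"); cv2.imwrite("pics/s1.png",cv2.resize(im[170:330,240:400,::-1],None,fx=3.7,fy=3.7,interpolation=cv2.INTER_CUBIC))
E
```

```text
[ 0.56535672 -0.11679023  0.05565798] [-0.93102028 -0.53324328  0.75267139] -0.00012375381679761142
```

View pics/s1.png

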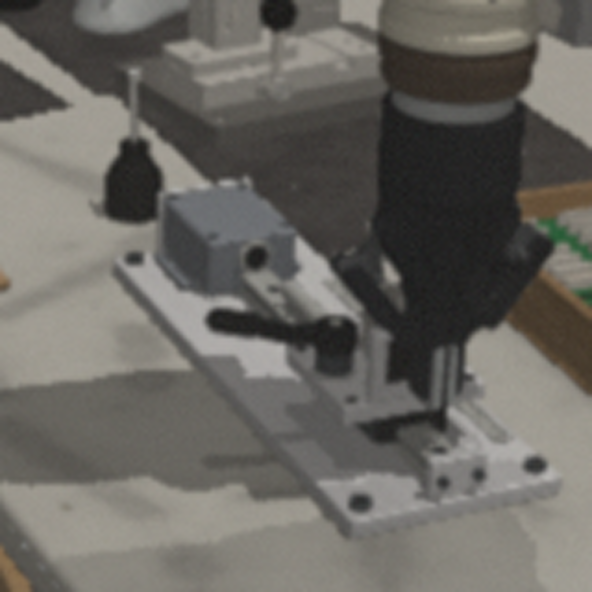

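The picture shows the shut fingers (about 445,400 in the crop) standing just behind the thumb plate, over the bare rail. I'll creep forward now.

{"api": "drive_tool", "payload": {"motion": [0,0.08,0,0,0,0.01,0.16,0,0,0,0.02,0.24,0,0,0,0.02,0.32,0,0,0]}}

```text
t: 1.28
tcp_pos: [0.5674, -0.1092, 0.0575]
ee_rot: [-0.707, 0.707, -0.024, 0.025]
ft_force: [0.1, 0.3, 0.1]
grip_width: -0.0
```

{"api": "drive_tool", "payload": {"motion": [0,0.06,0,0,0,0.01,0.12,0,0,0,0.01,0.18,0,0,0]}}

```text
t: 1.53
tcp_pos: [0.5671, -0.1048, 0.0566]
ee_rot: [-0.707, 0.707, -0.025, 0.025]
ft_force: [0.9, -3.2, 0.1]
grip_width: 0.0001
```

{"api": "drive_tool", "payload": {"motion": [0,0.04,0,0,0,0.01,0.08,0,0,0]}}

```text
t: 1.7
tcp_pos: [0.5672, -0.1039, 0.0566]
ee_rot: [-0.706, 0.708, -0.025, 0.025]
ft_force: [-1.8, -11.1, 2.2]
grip_width: 0.0001
```

{"api": "drive_tool", "payload": {"motion": [0,0.04,0,0,0,0,0.08,0,0,0]}}

```text
t: 1.87
tcp_pos: [0.5672, -0.1032, 0.0566]
ee_rot: [-0.705, 0.708, -0.025, 0.025]
ft_force: [-1.0, -16.5, 0.4]
grip_width: -0.0001
```

{"api": "drive_tool", "payload": {"motion": [0,0.02,0,0,0,0,0.04,0,0,0]}}

```text
t: 2.03
tcp_pos: [0.5672, -0.1028, 0.0567]
ee_rot: [-0.705, 0.709, -0.025, 0.026]
ft_force: [-1.4, -17.3, 0.4]
grip_width: 0.0003
```

{"api": "drive_tool", "payload": {"motion": [0,0.02,0,0,0,0,0.04,0,0,0]}}

```text
t: 2.2
tcp_pos: [0.5673, -0.1021, 0.0567]
ee_rot: [-0.704, 0.709, -0.025, 0.026]
ft_force: [-0.7, -18.2, 0.4]
grip_width: 0.0
```

{"api": "drive_tool", "payload": {"motion": [0,0.02,0,0,0,0,0.04,0,0,0]}}

```text
t: 2.37
tcp_pos: [0.5675, -0.099, 0.0566]
ee_rot: [-0.706, 0.707, -0.025, 0.025]
ft_force: [1.6, -2.4, 0.4]
grip_width: 0.0002
```

{"api": "drive_tool", "payload": {"motion": [0,0.02,0,0,0,0,0.04,0,0,0]}}

```text
t: 2.53
tcp_pos: [0.5675, -0.097, 0.0565]
ee_rot: [-0.707, 0.707, -0.025, 0.025]
ft_force: [1.2, -2.7, 1.3]
grip_width: -0.0001
```

Broken free at about 18 N; now sliding at 2.5 N. Contact started at TCP y ≈ -0.105, so the stop can only come after y ≈ -0.060.

{"api": "drive_tool", "payload": {"motion": [0.0,0.08,0,0,0,0.01,0.16,0,0,0,0.02,0.24,0,0,0,0.02,0.32,0,0,0,0.03,0.4,0,0,0]}}

```text
t: 2.95
tcp_pos: [0.568, -0.0866, 0.0565]
ee_rot: [-0.707, 0.707, -0.025, 0.025]
ft_force: [-0.3, -3.4, 0.9]
grip_width: -0.0002
```

{"api": "drive_tool", "payload": {"motion": [0.0,0.08,0,0,0,0.01,0.16,0,0,0,0.02,0.24,0,0,0,0.02,0.32,0,0,0,0.03,0.4,0,0,0]}}

```text
t: 3.37
tcp_pos: [0.5687, -0.0767, 0.0564]
ee_rot: [-0.707, 0.707, -0.025, 0.025]
ft_force: [-0.1, -2.4, 1.6]
grip_width: 0.0001
```

{"api": "drive_tool", "payload": {"motion": [0.0,0.08,0,0,0,0.01,0.16,0,0,0,0.02,0.24,0,0,0,0.02,0.32,0,0,0,0.03,0.4,0,0,0]}}

```text
t: 3.78
tcp_pos: [0.5694, -0.0667, 0.0564]
ee_rot: [-0.707, 0.707, -0.025, 0.025]
ft_force: [-0.6, -2.2, 1.7]
grip_width: -0.0004
```

{"api": "drive_tool", "payload": {"motion": [0.0,0.032,0,0,0,0.0,0.064,0,0,0,0.01,0.096,0,0,0,0.01,0.128,0,0,0,0.01,0.16,0,0,0]}}

```text
t: 4.2
tcp_pos: [0.5697, -0.0629, 0.0564]
ee_rot: [0.707, -0.707, 0.025, -0.025]
ft_force: [0.0, -2.2, 0.7]
grip_width: -0.0
```

{"api": "drive_tool", "payload": {"motion": [0.0,0.032,0,0,0,0.0,0.064,0,0,0,0.01,0.096,0,0,0,0.01,0.128,0,0,0,0.01,0.16,0,0,0]}}

```text
t: 4.62
tcp_pos: [0.57, -0.0588, 0.0563]
ee_rot: [0.707, -0.707, 0.025, -0.025]
ft_force: [-0.5, -2.6, 0.5]
grip_width: -0.0002
```

{"api": "drive_tool", "payload": {"motion": [0.0,0.032,0,0,0,0.0,0.064,0,0,0,0.01,0.096,0,0,0,0.01,0.128,0,0,0,0.01,0.16,0,0,0]}}

```text
t: 5.03
tcp_pos: [0.5703, -0.0548, 0.0564]
ee_rot: [-0.707, 0.707, -0.025, 0.025]
ft_force: [1.1, -2.2, -0.5]
grip_width: 0.0002
```

{"api": "drive_tool", "payload": {"motion": [0.0,0.032,0,0,0,0.0,0.064,0,0,0,0.01,0.096,0,0,0,0.01,0.128,0,0,0,0.01,0.16,0,0,0]}}

```text
t: 5.45
tcp_pos: [0.5705, -0.0508, 0.0564]
ee_rot: [-0.707, 0.707, -0.025, 0.025]
ft_force: [0.4, -2.5, -2.0]
grip_width: 0.0004
```

{"api": "drive_tool", "payload": {"motion": [0.0,0.032,0,0,0,0.0,0.064,0,0,0,0.01,0.096,0,0,0,0.01,0.128,0,0,0,0.01,0.16,0,0,0]}}

```text
t: 5.87
tcp_pos: [0.5707, -0.0468, 0.0564]
ee_rot: [-0.707, 0.707, -0.025, 0.025]
ft_force: [0.1, -2.6, -0.8]
grip_width: 0.0
```

{"api": "drive_tool", "payload": {"motion": [0.0,0.032,0,0,0,0.0,0.064,0,0,0,0.01,0.096,0,0,0,0.01,0.128,0,0,0,0.01,0.16,0,0,0]}}

```text
t: 6.28
tcp_pos: [0.571, -0.0428, 0.0565]
ee_rot: [0.707, -0.707, 0.025, -0.025]
ft_force: [0.9, -3.2, -0.4]
grip_width: 0.0002
```

{"api": "drive_tool", "payload": {"motion": [0.0,0.032,0,0,0,0.0,0.064,0,0,0,0.01,0.096,0,0,0]}}

```text
t: 6.53
tcp_pos: [0.5712, -0.0404, 0.0564]
ee_rot: [0.707, -0.707, 0.025, -0.025]
ft_force: [0.0, -2.8, 0.1]
grip_width: 0.0001
```

{"api": "drive_tool", "payload": {"motion": [0.0,0.032,0,0,0,0.0,0.064,0,0,0,0.01,0.096,0,0,0,0.01,0.128,0,0,0,0.01,0.16,0,0,0]}}

```text
t: 6.95
tcp_pos: [0.5715, -0.0364, 0.0565]
ee_rot: [0.707, -0.707, 0.025, -0.025]
ft_force: [-0.2, -1.8, -1.2]
grip_width: -0.0001
```

{"api": "drive_tool", "payload": {"motion": [0.0,0.032,0,0,0,0.0,0.064,0,0,0,0.01,0.096,0,0,0,0.01,0.128,0,0,0,0.01,0.16,0,0,0]}}

```text
t: 7.37
tcp_pos: [0.5718, -0.0324, 0.0564]
ee_rot: [-0.707, 0.707, -0.025, 0.025]
ft_force: [1.0, -2.9, 0.8]
grip_width: 0.0001
```

{"api": "drive_tool", "payload": {"motion": [0.0,0.032,0,0,0,0.0,0.064,0,0,0,0.01,0.096,0,0,0,0.01,0.128,0,0,0,0.01,0.16,0,0,0]}}

```text
t: 7.78
tcp_pos: [0.5721, -0.0284, 0.0565]
ee_rot: [-0.707, 0.707, -0.025, 0.025]
ft_force: [-0.0, -1.9, -0.3]
grip_width: -0.0002
```

{"api": "drive_tool", "payload": {"motion": [0.0,0.032,0,0,0,0.0,0.064,0,0,0,0.01,0.096,0,0,0,0.01,0.128,0,0,0,0.01,0.16,0,0,0]}}

```text
t: 8.2
tcp_pos: [0.5723, -0.0247, 0.0565]
ee_rot: [-0.706, 0.707, -0.025, 0.025]
ft_force: [0.9, -6.0, -0.1]
grip_width: -0.0001
```

{"api": "drive_tool", "payload": {"motion": [0,0,0,0,0,0,0,0,0,0]}}

```text
t: 8.37
tcp_pos: [0.5723, -0.0246, 0.0565]
ee_rot: [-0.707, 0.707, -0.025, 0.025]
ft_force: [0.6, -4.8, 0.6]
grip_width: -0.0001
```

{"api": "drive_tool", "payload": {"motion": [0,-0.1,0,0,0,0,-0.3,0,0,0,0,-0.6,0,0,0,-0.2,-0.8,1.5,0,0,-0.5,-0.8,3,0,0]}}

```text
t: 8.78
tcp_pos: [0.5582, -0.0454, 0.13]
ee_rot: [0.707, -0.706, 0.027, -0.023]
ft_force: [1.8, -0.6, 1.0]
grip_width: -0.0002
```

{"api": "drive_tool", "payload": {"motion": [0,0,1.5,0,40,0,0,2,0,40,0,0,2,0,40]}}

```text
t: 9.03
tcp_pos: [0.5612, -0.045, 0.186]
ee_rot: [0.707, -0.707, 0.022, -0.027]
ft_force: [0.2, 0.2, 0.5]
grip_width: 0.0337
```

```bash
python3 - <<'E'
from station import env
import cv2,pickle
o=env.observe();print(o['t'],o['tcp_pos'],o['ee_rot'],o['joint_positions'],o['grip_width'])
m=env.camera_model("wrist");pickle.dump(m,open("w2.pkl","wb"))
im=env.camera("wrist"); cv2.imwrite("pics/w2.png",im[:,:,::-1])
E
```

```text
9.0333 [ 0.5612157  -0.04504999  0.18600079] [ 0.7067226  -0.70661481  0.02240606 -0.02714133] [-8.03309591e-02  9.87858815e-02  1.00982110e-01  1.56630963e+00
  4.55463393e-04  1.56055221e+00] 0.033700246757023364
```

View pics/w2.png

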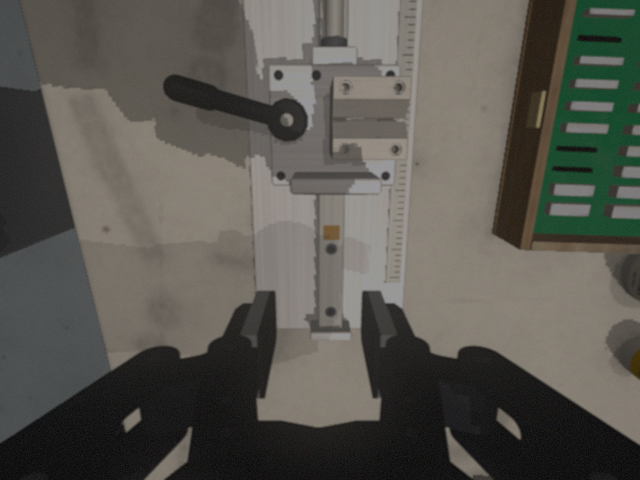

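```bash
python3 - <<'E'
from h import *
import pickle
m=pickle.load(open("w2.pkl","rb"))
g=cast(m,193,91,.082);print("grip",g)
for z in (.07,.078,.085):
  h=cast(m,288,119,z);d=(g-h)[:2];print(z,h,np.hypot(*d),np.arctan2(d[1],-d[0])+.069)
print(cast(m,291,190,.091),cast(m,380,192,.091),"rear plate top", cast(m,278,75,.049))
print(R.from_quat([-.70661,.022406,-.02714,.70672]).apply([1,0,0]))
E
```

```text
grip [0.49406313 0.05172359 0.082     ]
0.07 [0.54747883 0.03256137 0.07      ] 0.05674880662845081 0.413437488818784
0.078 [0.54800473 0.03232084 0.078     ] 0.05732505997390429 0.41428910640102196
0.085 [0.5484649  0.03211038 0.085     ] 0.05782931511856791 0.41502034876277694
[ 0.54694669 -0.00910263  0.091     ] [ 0.6007272  -0.01412874  0.091     ] rear plate top [0.54203413 0.06126813 0.049     ]
[ 0.99752276 -0.07002611  0.00668532]
```

{"api": "drive_tool", "payload": {"motion": [-0.6,0.4,0,1.4,40,-1.2,1.2,0,2.8,40,-1.8,2,0,4.2,40,-2.4,2.8,0,5.6,40,-2.8,3.4,-0.4,7,40]}}

```text
t: 9.5
tcp_pos: [0.4886, 0.0414, 0.1711]
ee_rot: [0.681, -0.681, -0.191, 0.191]
ft_force: [0.7, 0.1, 0.4]
grip_width: 0.0343
```

{"api": "drive_tool", "payload": {"motion": [0,0.2,-0.4,1.4,40,0,0.48,-0.8,2.8,40,0,0.48,-1.2,4.2,40,0,0.48,-1.4,5.6,40,0,0.48,-1.4,7,40]}}

```text
t: 9.92
tcp_pos: [0.4883, 0.0524, 0.1331]
ee_rot: [0.593, -0.591, -0.386, 0.388]
ft_force: [-0.7, -0.1, 0.1]
grip_width: 0.0343
```

{"api": "drive_tool", "payload": {"motion": [0,0,0,0.84,40,0,0,0,0.84,40,0,0,0,0.84,40]}}

```text
t: 10.17
tcp_pos: [0.4892, 0.0523, 0.1351]
ee_rot: [0.579, -0.579, -0.405, 0.406]
ft_force: [0.2, -0.1, 0.9]
grip_width: 0.0342
```

```bash
python3 - <<'E'
from station import env
import cv2
from h import *
o=env.observe();q=o['ee_rot'];print(o['t'],o['tcp_pos'],o['joint_positions'],o['grip_width'])
x=R.from_quat([q[1],q[2],q[3],q[0]]).apply([1,0,0]);print(x,np.degrees(np.arctan2(x[1],x[0])))
im=env.camera("wrist"); cv2.imwrite("pics/w3.png",im[:,:,::-1])
im=env.camera("side"); cv2.imwrite("pics/d3.png",im[:,:,::-1])
E
```

```text
10.1667 [0.48916597 0.05234261 0.1350721 ] [ 1.06487089e-01 -6.43023443e-02 -1.62353011e-01  1.47481619e+00
  1.91749330e-04  4.54726180e-01] 0.034222172545973574
[ 3.41242547e-01  9.39974989e-01 -7.37146643e-04] 70.04739950311493
```

View pics/w3.png

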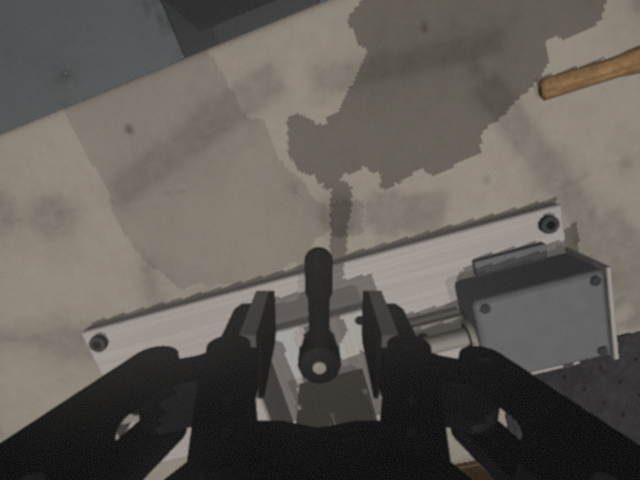

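View pics/d3.png

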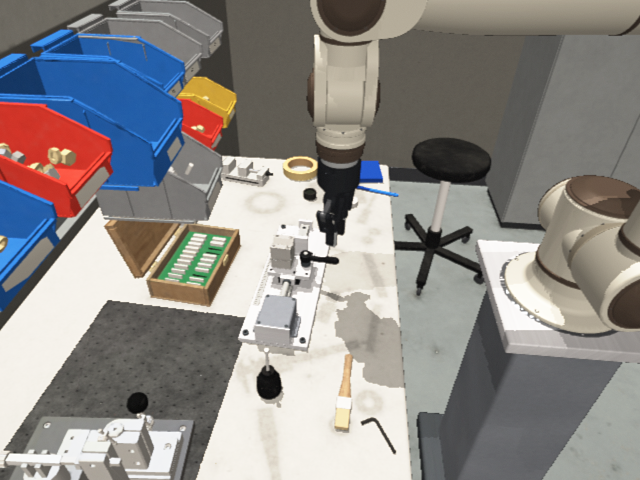

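The lever (columns 305-332) lies centred between the open fingers (274 and 363) and lines up with them. I'll descend.

{"api": "drive_tool", "payload": {"motion": [0,0,-1,0,40,0,0,-2,0,40,0,0,-2.9,0,40,0,0,-2.9,0,30,0,0,-2.9,0,30]}}

```text
t: 10.68
tcp_pos: [0.489, 0.0524, 0.0633]
ee_rot: [0.579, -0.578, -0.406, 0.407]
ft_force: [-0.3, -0.6, 0.1]
grip_width: 0.0254
```

```bash
python3 - <<'E'
import numpy as np
from station import env
o=env.observe();print(o['tcp_pos'],o['ft_force'],o['grip_width'])
A=np.array([.5473,.033]);p0=np.array([.4892,.0523]); r=.0595
# tool-centre angle; lead of tool ~5mm => +0.083
for ph in np.arange(.32,1.85,.1):
    p=A+r*np.array([-np.cos(ph),np.sin(ph)])
    print(round(ph,2),p.round(4),((p-p0)/.025).round(2),round((70.05-(90-np.degrees(ph)))/-5,2))
E
```

```text
[0.4889569  0.05238292 0.06334649] [-0.32098263 -0.56320427  0.1374713 ] 0.025444984723033033
0.32 [0.4908 0.0517] [ 0.06 -0.02] 0.32
0.42 [0.493  0.0573] [0.15 0.2 ] -0.82
0.52 [0.4957 0.0626] [0.26 0.41] -1.97
0.62 [0.4989 0.0676] [0.39 0.61] -3.11
0.72 [0.5026 0.0722] [0.53 0.8 ] -4.26
0.82 [0.5067 0.0765] [0.7  0.97] -5.41
0.92 [0.5113 0.0803] [0.88 1.12] -6.55
1.02 [0.5162 0.0837] [1.08 1.26] -7.7
1.12 [0.5214 0.0866] [1.29 1.37] -8.84
1.22 [0.5269 0.0889] [1.51 1.46] -9.99
1.32 [0.5325 0.0906] [1.73 1.53] -11.14
1.42 [0.5384 0.0918] [1.97 1.58] -12.28
1.52 [0.5443 0.0924] [2.2 1.6] -13.43
1.62 [0.5502 0.0924] [2.44 1.61] -14.57
1.72 [0.5561 0.0918] [2.68 1.58] -15.72
1.82 [0.562  0.0907] [2.91 1.53] -16.87
```

{"api": "drive_tool", "payload": {"motion": [0.1,0.09,0,0,30,0.15,0.2,0,0,30,0.2,0.31,0,-0.45,30,0.26,0.41,0,-1,30,0.32,0.51,0,-1.6,30]}}

```text
t: 11.1
tcp_pos: [0.4987, 0.0653, 0.0656]
ee_rot: [-0.605, 0.607, 0.365, -0.364]
ft_force: [-0.9, -3.7, 1.0]
grip_width: 0.0258
```

{"api": "drive_tool", "payload": {"motion": [0.07,0.1,0,-0.57,30,0.14,0.2,0,-1.15,30,0.21,0.29,0,-1.7,30,0.29,0.38,0,-2.3,30,0.38,0.46,0,-2.85,30]}}

```text
t: 11.52
tcp_pos: [0.5081, 0.0767, 0.0655]
ee_rot: [-0.646, 0.647, 0.287, -0.286]
ft_force: [-0.6, -4.0, 0.1]
grip_width: 0.0258
```

{"api": "drive_tool", "payload": {"motion": [0.09,0.08,0,-0.57,30,0.18,0.15,0,-1.15,30,0.28,0.22,0,-1.7,30,0.38,0.29,0,-2.3,30,0.48,0.35,0,-2.85,30]}}

```text
t: 11.93
tcp_pos: [0.5201, 0.0854, 0.0654]
ee_rot: [-0.677, 0.678, 0.204, -0.203]
ft_force: [-1.1, -3.7, 0.1]
grip_width: 0.0258
```

```bash
python3 - <<'E'
from station import env
import cv2
o=env.observe();print(o['tcp_pos'],o['ft_force'])
im=env.camera("wrist"); cv2.imwrite("pics/w4.png",im[:,:,::-1])
E
```

```text
[0.52005382 0.08544473 0.06537225] [-1.08788429 -3.72737898  0.1270296 ]
```

View pics/w4.png

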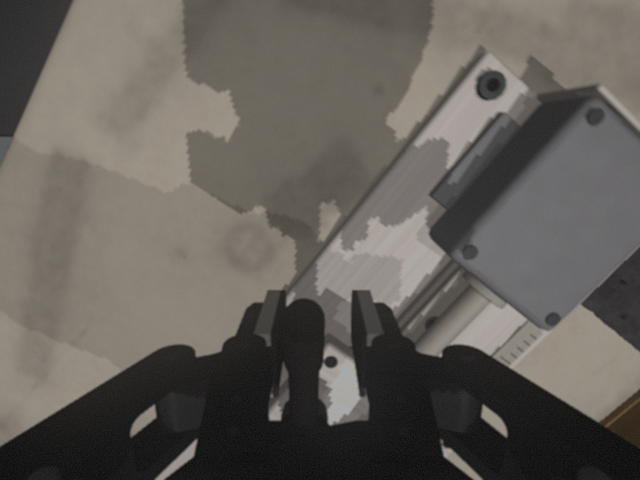

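{"api": "drive_tool", "payload": {"motion": [0.1,0.06,0,-0.57,30,0.21,0.1,0,-1.15,30,0.32,0.14,0,-1.7,30,0.43,0.18,0,-2.3,30,0.54,0.21,0,-2.85,30]}}

```text
t: 12.4
tcp_pos: [0.5331, 0.0907, 0.0651]
ee_rot: [-0.697, 0.697, 0.119, -0.119]
ft_force: [-2.4, -2.8, 1.0]
grip_width: 0.0255
```

{"api": "drive_tool", "payload": {"motion": [0.12,0.03,0,-0.57,30,0.24,0.05,0,-1.15,30,0.36,0.06,0,-1.7,30,0.47,0.07,0,-2.3,30,0.59,0.08,0,-2.85,30]}}

```text
t: 12.82
tcp_pos: [0.5476, 0.0927, 0.065]
ee_rot: [-0.706, 0.707, 0.032, -0.031]
ft_force: [-4.7, -2.5, 1.9]
grip_width: 0.0254
```

{"api": "drive_tool", "payload": {"motion": [0.12,0,0,-0.6,30,0.24,0,0,-1.2,30,0.35,0,0,-1.8,30,0.35,0,0,-1.8,30]}}

```text
t: 13.15
tcp_pos: [0.5565, 0.0928, 0.0647]
ee_rot: [-0.707, 0.707, -0.024, 0.024]
ft_force: [-3.0, -2.4, 1.1]
grip_width: 0.0259
```

```bash
python3 - <<'E'
from station import env
import cv2,pickle
o=env.observe();print(o['tcp_pos'],o['ft_force'],o['grip_width'])
m=env.camera_model("wrist");pickle.dump(m,open("w5.pkl","wb"))
im=env.camera("wrist"); cv2.imwrite("pics/w5.png",im[:,:,::-1])
E
```

```text
[0.55648046 0.09275034 0.06474024] [-3.01520052 -2.39797273  1.10086846] 0.025868885182420392
```

View pics/w5.png

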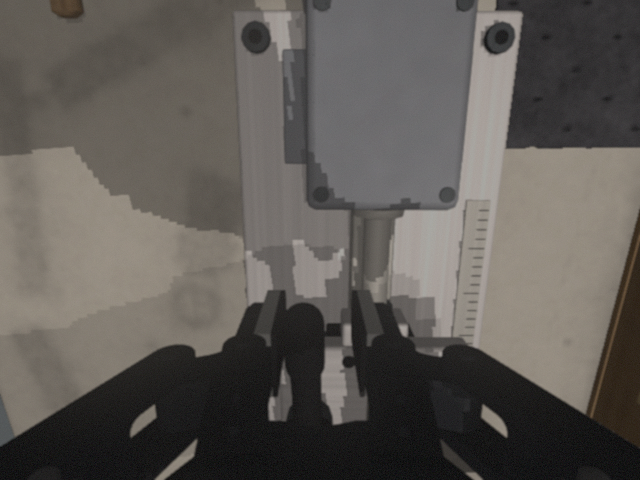

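Lever lies along the rail. I'll ease off the contact, then lift out.

{"api": "drive_tool", "payload": {"motion": [-0.1,0,0,0,30,-0.2,0,0,0,40,-0.2,0,0,0,40,-0.2,0,0.6,0,40,-0.2,0,1.6,0,40]}}

```text
t: 13.62
tcp_pos: [0.5498, 0.0927, 0.102]
ee_rot: [-0.706, 0.707, -0.024, 0.022]
ft_force: [0.8, 0.2, -0.2]
grip_width: 0.0338
```

{"api": "drive_tool", "payload": {"motion": [0,-1,1.4,0,40,0,-2.5,2.8,0,40,0,-4,4,0,40,0,-5,4,0,40,0,-5,4,0,40]}}

```text
t: 14.03
tcp_pos: [0.5523, -0.0371, 0.2078]
ee_rot: [-0.706, 0.707, -0.022, 0.027]
ft_force: [0.6, 0.0, -0.5]
grip_width: 0.0345
```

```bash
python3 - <<'E'
from station import env
import cv2,pickle
o=env.observe();print(o['t'],o['tcp_pos'],o['ft_force'])
m=env.camera_model("wrist");pickle.dump(m,open("w6.pkl","wb"))
im=env.camera("wrist"); cv2.imwrite("pics/w6.png",im[:,:,::-1])
im=env.camera("scene"); cv2.imwrite("pics/s6.png",im[:,:,::-1])
E
```

```text
14.0333 [ 0.55227244 -0.03706556  0.20778131] [ 0.6366977   0.00343384 -0.51611136]
```

View pics/w6.png

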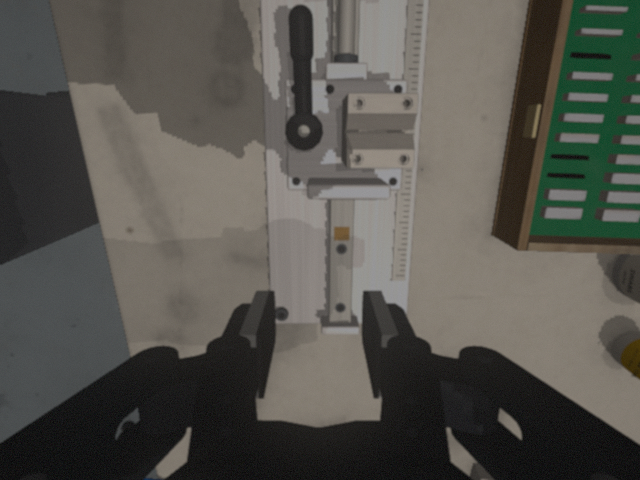

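View pics/s6.png

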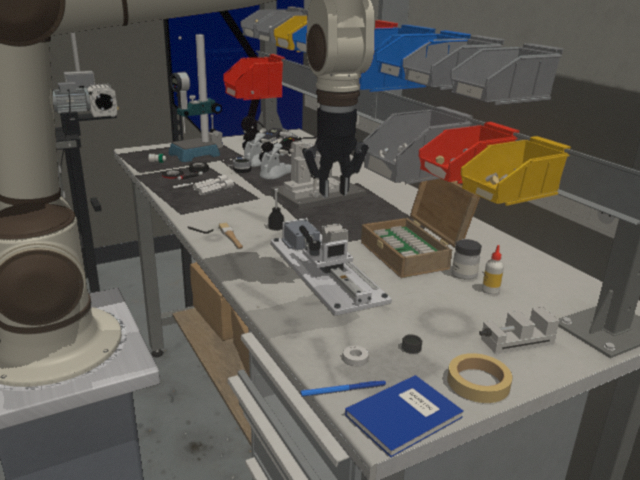

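Lever now runs from hub (303,131) to tip (301,10) along the rail. I'll check its angle and the carriage position against the earlier picture.

```bash
python3 - <<'E'
from h import *
import pickle
m=pickle.load(open("w6.pkl","rb"));m2=pickle.load(open("w2.pkl","rb"))
g=cast(m,301,33,.082);h=cast(m,303,131,.078);d=(g-h)[:2];print("theta",np.arctan2(d[1],-d[0])-.069,np.hypot(*d),h)
print("hub before",cast(m2,288,119,.078))
a=lambda m,*p:[cast(m,u,v,.049).round(4) for u,v in p]
print("screws rear, now/before",a(m,(296,182),(393,182)),a(m2,(281,176),(385,176)))
print("screw fixed end rail now/before",cast(m,340,308,.028),cast(m2,331,312,.028))
E
```

```text
theta 1.5625284991524102 0.05817060416498603 [0.54675648 0.03237228 0.078     ]
hub before [0.54800473 0.03232084 0.078     ]
screws rear, now/before [array([ 0.5375, -0.0047,  0.049 ]), array([ 0.6115, -0.0099,  0.049 ])] [array([ 0.5377, -0.0047,  0.049 ]), array([ 0.611 , -0.0099,  0.049 ])]
screw fixed end rail now/before [ 0.56604949 -0.12227776  0.028     ] [ 0.56663244 -0.12249419  0.028     ]
```

Lever angle is about 1.56 rad, and the carriage has not moved since it met the stop.

```bash
python3 -c "
from station import env
print(env.job_done())"
```

```text
the job is handed in; nothing more can be done
None
```

The carriage is against its stop and locked, and I handed the job in at about 14 s of the 54 s allowed.

- **Breaking free:** I pushed the thumb plate with shut fingers. The carriage broke free at about 18 N and then slid at about 2.5 N.
- **Meeting the stop:** I ran it on at about 10 mm/s after a quicker first stretch of about 24 mm/s. It met the stop about 80 mm from its start. The push force read 6.0 N and settled to 4.8 N, which after friction leaves about 2.5 to 3.5 N on the stop.
- **Clamping:** I swung the lever round with the fingers loosely straddling the grip, needing about 5 N at most, then let go and lifted clear.

**Last checks:**
- The lever measured about 1.56 rad, along the rail and past the 1.25 rad limit for tight.
- The carriage table's screws were within about 0.5 mm of where they were before clamping.
- The wrist force was near zero with the arm clear.
- In the final scene picture the oiler, brush, ring and loupe looked unmoved. I judged that by eye and did not measure it.

No check failed or disagreed. The force on the stop is only known through the wrist reading, which is noisy by roughly 0.5 to 1 N.

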